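Complete the column set and chock it in its carrier

TASK

The carrier must hold one column of each of the three lengths: take the length it lacks from the parking stand and lay it, centred on both bearers, in the carrier's empty V; the spare ones stay on the stand. Then chock the row against rolling by setting the notched hold-down over all three columns, square and fully down. Set things down rather than drop them, and disturb nothing else on the bench.

Things in the scene. Friction and masses are not known exactly. Their poses are not given: they have to be found in the camera images.
- carrier: column carrier, fixed: aluminium tray 120 (x) x 240 (y) mm, 8 mm thick, end lips 16 mm high, with two white bearers (12 mm thick, tops at 38 mm) at x = -28 and +28 mm. Three 90 degree Vs, 18 mm deep, run along x at y = -70, 0, +70 mm; the one at -70 is empty. A column in a V has its axis 45.5 mm above the underside. Origin: centre of the underside, z up.
- carrier_free_v (a point): the carrier's empty V: where the middle of a column's axis comes to lie when it is centred in it (carrier x = 0, y = -70, z = 45.5 mm). Axes as the carrier's; the V runs along x and is 36 mm wide at the mouth. The next column's axis is 70 mm away on its +y side; on its -y side lies only the tray's lip.
- stand: parking stand, fixed: two bare white bearers 198 mm long (y) joined by two 10 mm steel rods, no tray. Same bearers, Vs, heights and 44 mm clear space between the bearers as the carrier; all three Vs hold columns. Beside the carrier, to its left or right, parallel to it (same yaw). Origin: centre of the underside, axes as the carrier's.
- long_a: long column (a twin exists): steel bar with flush black ends and a white stub (11 mm across, 8 mm long) on each end; 36 mm diameter, 190 mm long over the stubs, 0.66 kg +-20%. Origin: middle of its axis, own x along the axis. Starts in a V of the carrier or the stand, within 5 mm of centred.
- long_b: long column (a twin exists): steel bar with flush black ends and a white stub (11 mm across, 8 mm long) on each end; 36 mm diameter, 190 mm long over the stubs, 0.66 kg +-20%. Origin: middle of its axis, own x along the axis. Starts in a V of the carrier or the stand, within 5 mm of centred.
- mid_a: mid column (the only one): steel bar with flush black ends and a white stub (11 mm across, 8 mm long) on each end; 36 mm diameter, 150 mm long over the stubs, 0.54 kg +-20%. Origin: middle of its axis, own x along the axis. Starts in a V of the carrier or the stand, within 5 mm of centred.
- short_a: short column (a twin exists): steel bar with flush black ends and a white stub (11 mm across, 8 mm long) on each end; 36 mm diameter, 110 mm long over the stubs, 0.42 kg +-20%. Origin: middle of its axis, own x along the axis. Starts in a V of the carrier or the stand, within 5 mm of centred.
- short_b: short column (a twin exists): steel bar with flush black ends and a white stub (11 mm across, 8 mm long) on each end; 36 mm diameter, 110 mm long over the stubs, 0.42 kg +-20%. Origin: middle of its axis, own x along the axis. Starts in a V of the carrier or the stand, within 5 mm of centred.
- holddown: notched hold-down, 0.34 kg +-20%: two white bearers 198 mm long (own y), 28 mm tall, 68 mm wide over both, like the carrier's but upside down (V-notches at own y = -70, 0, +70 mm), tied, with a grip bar on top. Starts notches down on the bench, at the robot's left. Origin: centre of its underside; same both ways round. Fully down on the row it is 53 mm above the carrier's origin.
- holddown_grip (a point): centre of the hold-down's black grip bar, 61 mm above its underside, over its middle: 16 mm wide (own x), 14 mm high, 96 mm long (own y), on two 10 mm posts at own y = -35 and +35 mm. 26 mm free below the bar; axes as the hold-down's.
- beaker: bystander: glass beaker, 74 mm across, 90 mm tall; leave alone. Origin: centre of its underside.
- wrench: bystander: flat steel wrench, 170 mm, lying on the bench at the right; leave alone. Origin: centre of its underside.
- pipette: bystander: white hand pipette lying on the bench, about 250 mm; leave alone. Origin: centre of its underside.
Mind the look-alikes: they are no part of the job. Leave any green or turquoise look-alike of the long_a alone.

How it is judged:
By the outcome, as a careful person would: the job done as asked, in the order asked, and still so for the second after the job is handed in, with the robot touching nothing.
It also fails if it takes over 64 s, if anything falls off the work surface, if the arm or the gripper's body presses on something with over 40 N, if the wrist force passes 120 N, or if a joint passes its speed limit or range.

ROBOT

A 6-joint arm with a two-finger parallel gripper is mounted at the origin on the work surface. World frame = base frame: x ahead of the robot, y to its left, z up, the work surface at z = 0. Lengths are in m, angles in degrees, forces in N, time in s.
With the tool pointing down it reaches from about 0.375 to 0.925 m from the base axis. Payload 5.7 kg.
Tool frame: the origin (TCP) lies midway between the tips of the shut fingers; the grasp point (between the pads) lies 19 mm behind it; x points along the fingers, z is the direction in which the jaws open and shut, and the axes are right-handed (so a half turn about x gives the same grasp; the last joint's range is limited). The gripper opens to 88 mm and grips with 3 to 60 N. Pads are 20 mm wide; open, the fingers measure 115 mm over their backs; the gripper's body (75 mm by 178 mm) begins 61 mm behind the grasp point.
Start: joints at [69.265, 20.558, 86.54, -0, 72.909, -6.595], TCP at [0.147, 0.582, 0.223] pointing down, gripper open.
Joint ranges: [-170.27, 170.27], [-57.76, 135], [12.27, 136.19], [-55.21, 235.2], [11.17, 155.16], [-170.74, 170.74]. Speed limits (degrees/s): [136.94, 136.94, 180, 180, 180, 180].

INTERFACE

Orientations are given as [roll, pitch, yaw] about the fixed x, y, z axes, in that order (R = Rz(yaw) Ry(pitch) Rx(roll)).
In Python, from bench import ctrl gives the robot as it stands. The module is installed in compiled form; this text tells all that it offers.
- The arm moves only by the tool arm_command, never from a script. Its argument "steps" is a list of rows, each an object of numbers: "jaw": the opening, from 0 (shut) to 1 (fully open); "dx", "dy", "dz": the shift along the tool's x, y, z in mm; "wx", "wy", "wz": the turn, a rotation vector about the tool's x, y, z in degrees. In form: [{"jaw": .., "dx": .., "dy": .., "dz": .., "wx": .., "wy": .., "wz": ..}, ...]. A call has 1 to 12 rows; each row shifts and turns the commanded pose from where the row before left it, along the tool's axes as they then stand; what a row does not reach is not made up. A row lasts 1/12 s, in which the tool goes at most 41.7 mm and 7.16 degrees, less where a joint would pass 70% of its speed; a pose out of reach is approached as far as the arm can. A call with a gripper value outside its range is refused whole. The fingers move at their own pace and stop on an object; "force" is the grip in N (left out, the last holds). Time passes only in rows, so rows that do not move let the fingers close. It gives the time, the measured TCP pose, the force and the opening at its end, in the units of the state.
- ctrl.sense(): the state, without advancing time (a new reading comes with each control period).
- ctrl.read_camera(name): name is "scene" or "top"; returns a dict with "image" (480x640x3 uint8, red, green, blue), "camera_matrix" (3x3 intrinsics, pixels), "position" and "rotation" of the camera in the world. Camera axes: x right, y up, looking along -z (the intrinsics and any distortion apply to the point x, -y, -z); pixel columns grow to the right and rows downward; lengths in m; the calibration is good to about 2 mm. A picture is of the moment at which its call begins. There is no depth.
- ctrl.hand_in(): hands the job in, once; it reports no verdict.
The state is a dict: "clock": time; "q": joint angles; "joint_vel": joint speeds; "joint_efforts": joint torques, N m; "tcp_pos": TCP position; "tool_rot": TCP orientation; "force": force on the tool from outside, world axes, zero at the start; "moment": the same for the moment, N m; "gripper_width": finger opening in m.
Only numpy, scipy, OpenCV 4.12 (cv2) and the standard library are available. Lean on these libraries where they do the work, as an engineer would, in place of code of your own. Each camera call takes 0.05 s, during which the arm holds its last target. There are 200 camera calls.

## Working session

There is one attempt and no reset: what is moved stays moved. The work goes in short steps, Python scripts to look and compute and a tool call to move; the robot and the scene stay as the last step left them, time stands still between calls to the robot, and variables do not carry over. Pictures are saved under pics/ and viewed, about 8 in all and at most 12, crops included, and the job is handed in when it is done.

Besides the shell and the picture viewer there is one more tool, called after "Emit:" as name([rows], argument=value, ...), one row to a line, values as JSON. arm_command: Moves the arm, as the interface text tells. Its arguments: {"type":"object","properties":{"steps":{"type":"array","items":{"type":"object","properties":{"jaw":{"type":"number"},"dx":{"type":"number"},"dy":{"type":"number"},"dz":{"type":"number"},"wx":{"type":"number"},"wy":{"type":"number"},"wz":{"type":"number"}}}},"force":{"type":"number"}},"required":["steps"]}

```bash
mkdir -p pics
python3 - <<'E'
from bench import ctrl
import cv2,numpy as np
s=ctrl.sense();print({k:np.round(v,3).tolist() for k,v in s.items()})
for n in("scene","top"):
    c=ctrl.read_camera(n);cv2.imwrite(f"pics/{n}0.png",c["image"][:,:,::-1])
    print(n,{k:np.round(v,4).tolist() for k,v in c.items() if k!="image"})
E
```

```text
{'clock': 0.0, 'q': [69.262, 20.596, 86.599, -0.002, 72.909, -6.596], 'joint_vel': [0.013, -0.022, -0.078, -0.059, -0.033, 0.081], 'joint_efforts': [-0.0, -51.538, -27.073, 0.068, 0.035, -0.0], 'tcp_pos': [0.146, 0.581, 0.222], 'tool_rot': [174.238, 89.896, -109.903], 'force': [0.153, -1.152, -0.383], 'moment': [0.022, 0.002, 0.034], 'gripper_width': 0.088}
scene {'camera_matrix': [[513.3968, 0.0, 321.8716], [0.0, 513.3968, 235.9531], [0.0, 0.0, 1.0]], 'position': [1.0258, -0.2935, 1.1309], 'rotation': [33.2421, -0.0412, 59.9361]}
top {'camera_matrix': [[585.1859, 0.0, 314.5716], [0.0, 585.1859, 229.3121], [0.0, 0.0, 1.0]], 'position': [0.1518, 0.0459, 1.6488], 'rotation': [8.78, 0.4346, -91.294]}
```

View pics/scene0.png

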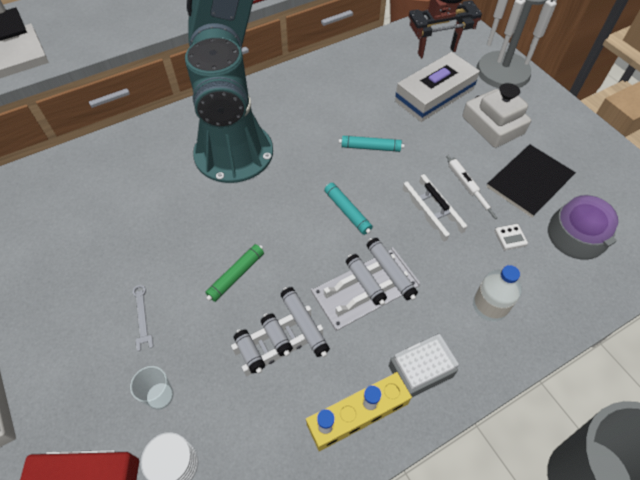

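View pics/top0.png

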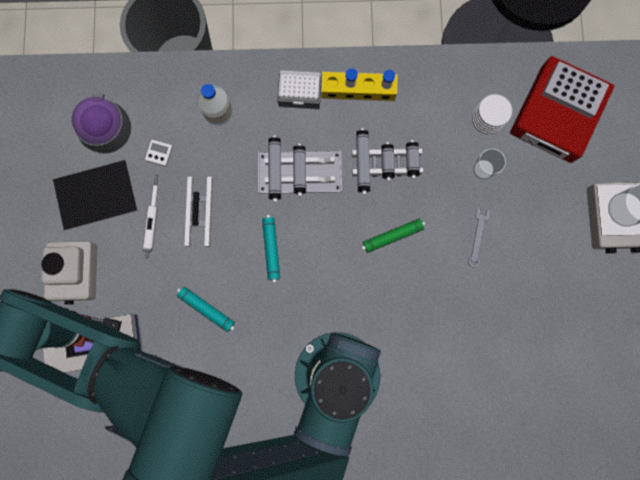

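The top view shows the carrier at about (300,170), with a long column at u=275 and a mid at u=300. The stand is at about (388,160), with a long at u=363 and shorts at u=388 and 413. The hold-down is at about (198,210). The carrier therefore lacks a short. I'll zoom in next.

Run:
```python
import cv2,numpy as np
t=cv2.imread("pics/top0.png");s=cv2.imread("pics/scene0.png")
a=cv2.resize(t[122:206,250:430],None,fx=4.4,fy=4.4,interpolation=cv2.INTER_CUBIC)
cv2.imwrite("pics/c1.png",a)
b=cv2.resize(s[230:380,222:428],None,fx=3.8,fy=3.8,interpolation=cv2.INTER_CUBIC)
cv2.imwrite("pics/c2.png",b)
```

```text
(no output)
```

View pics/c1.png

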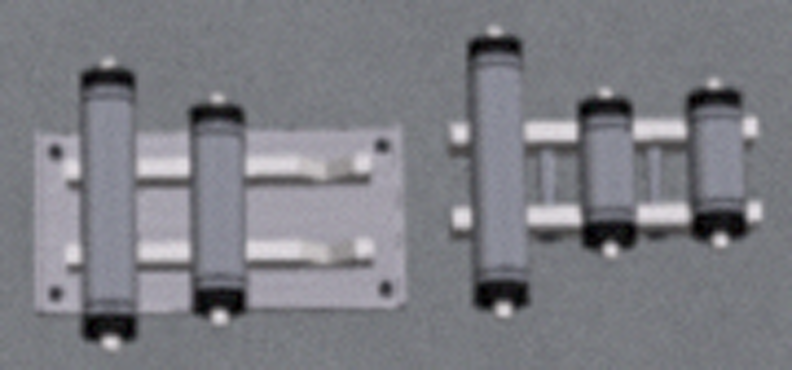

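View pics/c2.png

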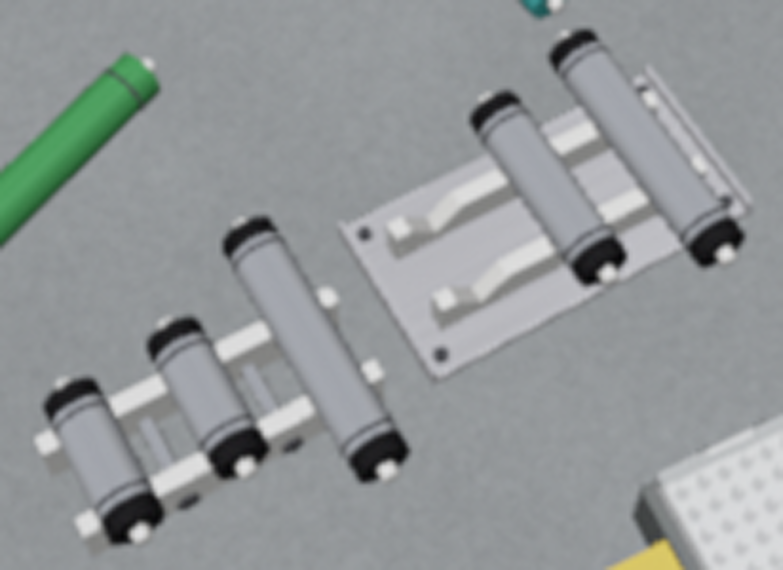

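Zoomed in, the carrier holds a long and a mid with its free V on the right side. The stand holds a long, a short and a short, with rods between the columns and low down. I'll take the outer short, whose black ends are at c1 (715,97) and (719,222). Next I'll measure with both cameras.

```bash
cat > h.py <<'E'
import cv2,numpy as np
from scipy.spatial.transform import Rotation as R
from bench import ctrl
class Cam:
    def __init__(s,n):
        c=ctrl.read_camera(n);s.im=c["image"];s.K=np.array(c["camera_matrix"]);s.p=np.array(c["position"])
        s.R=R.from_euler("xyz",c["rotation"],degrees=True).as_matrix();s.g=s.im.astype(float).mean(2)
    def ray(s,uv):
        d=np.linalg.inv(s.K)@[uv[0],uv[1],1];d=s.R@(d*[1,-1,-1]);return d/np.linalg.norm(d)
    def at(s,uv,z):
        d=s.ray(uv);return s.p+d*(z-s.p[2])/d[2]
    def px(s,P):
        q=(s.R.T@(np.asarray(P)-s.p))*[1,-1,-1];q=s.K@q;return q[:2]/q[2]
    def dark(s,uv,r=3):  # darkness centroid
        u,v=np.round(uv).astype(int);w=s.g[v-r:v+r+1,u-r:u+r+1];W=np.clip(np.median(w)-12-w,0,None)
        V,U=np.mgrid[v-r:v+r+1,u-r:u+r+1];return np.array([(U*W).sum(),(V*W).sum()])/W.sum()
    def line(s,a,d,L):   # profile of grey from a along d
        t=np.arange(-L,L+.01,.1);P=(np.asarray(a)+t[:,None]*d).astype(np.float32)
        return t,cv2.remap(s.g.astype(np.float32),P[None,:,0],P[None,:,1],cv2.INTER_CUBIC)[0]
    def band(s,a,d,L=12,thr=90): # transverse mid and width of dark band at a
        n=np.array([-d[1],d[0]]);t,g=s.line(a,n,L);k=np.argmin(abs(t));dk=g<thr
        i=k
        while dk[i]:i-=1
        j=k
        while dk[j]:j+=1
        return a+n*(t[i]+t[j])/2,t[j]-t[i]
    def col(s,a,b):      # rough px of the two black ends -> axis mids, inner steel/black edges
        a,b=map(np.asarray,(a,b))
        for _ in range(2):
            d=(b-a)/np.linalg.norm(b-a);a,wa=s.band(a,d);b,wb=s.band(b,d)
        out=[]
        for c,e in((a,d),(b,-d)):
            t,g=s.line(c,e,9);i=np.argmin(abs(t))
            while g[i]<95:i+=1
            out.append(c+e*t[i])
        return out,(wa,wb)
    def colpos(s,a,b,z=.0455,r=.018):
        E,w=s.col(a,b);Q=[s.at(e,z) for e in E]
        for _ in range(4):
            ax=Q[1]-Q[0];ax/=np.linalg.norm(ax);N=[]
            for e,q in zip(E,Q):
                v=s.p-q;v-=ax*(v@ax);off=r*v/np.linalg.norm(v)
                N.append(s.at(e,z+off[2])-off)
            Q=N
        return np.array(Q),w
def tri(c1,u1,c2,u2):
    d1,d2=c1.ray(u1),c2.ray(u2);t=np.linalg.lstsq(np.c_[d1,-d2],c2.p-c1.p,rcond=None)[0]
    A,B=c1.p+t[0]*d1,c2.p+t[1]*d2;return (A+B)/2,np.linalg.norm(A-B)
E
python3 - <<'E'
from h import *
np.set_printoptions(precision=4,suppress=True)
T,S=Cam("top"),Cam("scene")
t=lambda u,v:np.array([u/4.4+249.6,v/4.4+121.6]);s=lambda u,v:np.array([u/3.8+221.6,v/3.8+229.6])
D=[]
for a,b in[((56,151),(643,83)),((381,145),(364,234)),((56,293),(726,202)),((386,289),(440,355))]:
    ua,ub=T.dark(t(*a)),S.dark(s(*b));P,e=tri(T,ua,S,ub);D.append([T.at(ua,.008),S.at(ub,.008)]);print("dot",P,e,*D[-1])
D=np.array(D);print("dot centres",D.mean(0)); 
for k in(0,1):
    v=D[0,k]-D[1,k]+D[2,k]-D[3,k];print("yaw",np.degrees(np.arctan2(-v[0],v[1])))
for n,a,b,c,d in[("cmid",(217,113),(219,298),(495,108),(598,257)),("clong",(107,78),(110,327),(574,45),(715,240)),
 ("short_out",(715,97),(719,222),(72,392),(132,517)),("short_in",(605,106),(610,236),(176,332),(240,450)),("slong",(496,45),(501,296),(247,235),(378,455))]:
    for C,p,q in((T,t(*a),t(*b)),(S,s(*c),s(*d))):
        Q,w=C.colpos(p,q);v=Q[0]-Q[1];print(n,"mid",Q.mean(0),"L",np.linalg.norm(v),"yaw",np.degrees(np.arctan2(v[1],v[0])),"w",w)
t0=cv2.resize(T.im[165:255,170:230],None,fx=6,fy=6,interpolation=2);s0=cv2.resize(S.im[165:245,395:475],None,fx=5.4,fy=5.4,interpolation=2)
o=np.zeros((540,800,3),np.uint8);o[:540,:360]=t0;o[:432,365:797]=s0;cv2.imwrite("pics/hd.png",o[:,:,::-1])
E
```

```text
dot [0.5805 0.1703 0.123 ] 0.04087611016346792 [0.6233 0.1996 0.008 ] [0.5223 0.201  0.008 ]
dot [ 0.5819 -0.0271  0.126 ] 0.034558466130927806 [ 0.6224 -0.0155  0.008 ] [ 0.5234 -0.0142  0.008 ]
dot [ 0.568   0.2313 -0.113 ] 0.04538904931527242 [0.528  0.2003 0.008 ] [0.6212 0.1993 0.008 ]
dot [ 0.5647 -0.0016 -0.1204] 0.04087208567189193 [ 0.5262 -0.0151  0.008 ] [ 0.6196 -0.0147  0.008 ]
dot centres [[0.575  0.0923 0.008 ]
 [0.5716 0.0929 0.008 ]]
yaw -0.35406294422383683
yaw -0.06751933224711507
cmid mid [0.5714 0.0923 0.0455] L 0.10707861504080035 yaw -0.19458294368298795 w (np.float64(12.999999999999956), np.float64(12.399999999999956))
cmid mid [0.5691 0.0928 0.0455] L 0.10846839094528134 yaw 179.61791333024797 w (np.float64(13.99999999999995), np.float64(14.29999999999995))
clong mid [0.5768 0.1623 0.0455] L 0.14550087625333524 yaw -0.3634216214900213 w (np.float64(12.999999999999956), np.float64(13.199999999999953))
clong mid [0.5742 0.1627 0.0455] L 0.14854188137774732 yaw 179.63894400407867 w (np.float64(13.799999999999953), np.float64(14.799999999999947))
short_out mid [ 
[... 186 characters left out ...]
518706587249 yaw 179.68324027807964 w (np.float64(15.099999999999946), np.float64(16.79999999999994))
short_in mid [ 0.5888 -0.1578  0.0455] L 0.06631900733450084 yaw -0.5559923158969817 w (np.float64(12.999999999999956), np.float64(14.49999999999995))
short_in mid [ 0.5869 -0.1574  0.0455] L 0.06806339504187615 yaw 179.85230196498665 w (np.float64(15.099999999999946), np.float64(14.999999999999945))
slong mid [ 0.5918 -0.0876  0.0455] L 0.14602951269269251 yaw -0.6130843425729972 w (np.float64(12.799999999999955), np.float64(13.199999999999953))
slong mid [ 0.5896 -0.0873  0.0455] L 0.14895473992196673 yaw 179.90683296122785 w (np.float64(14.799999999999947), np.float64(15.699999999999944))
```

View pics/hd.png

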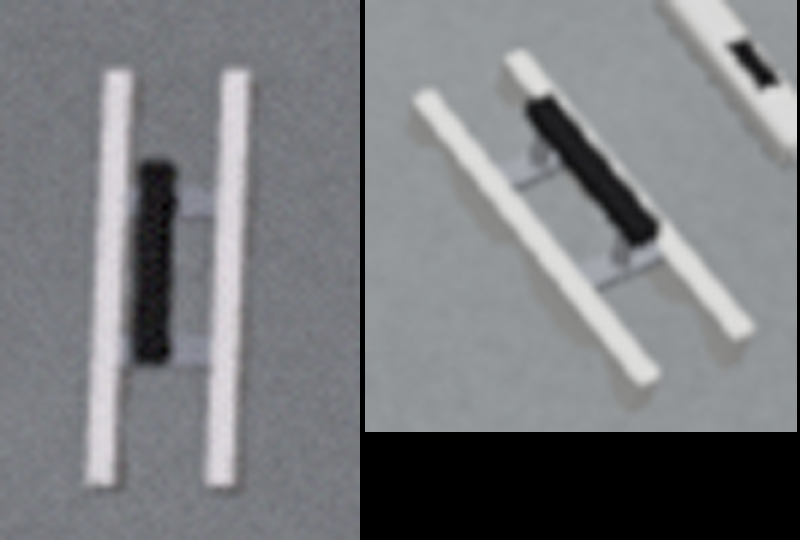

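The free V comes out at (0.573, 0.0225). The outer short is 20 mm in +x and 250 mm in −y from it, and both cameras agree on that offset to 1.5 mm. The close-up shows the hold-down with its bearers along world x, so it must turn about 90°. Its grip bar is at top px (195.8, 208.7). I'll measure that and get the tool axes.

```bash
cat >> h.py <<'E'
def tool():
    s=ctrl.sense();return np.array(s["tcp_pos"]),R.from_euler("xyz",s["tool_rot"],degrees=True).as_matrix(),s
def plan(goal,jawdir):  # rotation vector (tool axes) to make x down & z along jawdir(deg, mod 180), then shift in the turned axes
    p,M,s=tool();best=None
    for k in(0,180):
        a=np.radians(jawdir+k);z=np.array([np.cos(a),np.sin(a),0]);x=np.array([0,0,-1.]);G=np.c_[x,np.cross(z,x),z]
        w=R.from_matrix(M.T@G).as_rotvec(degrees=True)
        if best is None or np.linalg.norm(w)<np.linalg.norm(best[0]):best=(w,G)
    print("turn",np.round(best[0],2),"shift after",np.round(best[1].T@(np.array(goal)-p)*1000,1),"| tcp",np.round(p,4),"q",np.round(s["q"],1),"F",np.round(s["force"],1),"w",round(s["gripper_width"],4),"t",s["clock"])
    print("axes\n",np.round(best[1].T,3))
E
python3 - <<'E'
from h import *
np.set_printoptions(precision=4,suppress=True)
T,S=Cam("top"),Cam("scene")
for C,(u0,u1,v0,v1),n in((T,(186,206,188,230),"top"),(S,(418,455,178,212),"scene")):
    m=np.zeros(C.g.shape,np.uint8);m[v0:v1,u0:u1]=C.g[v0:v1,u0:u1]<75
    k,l,st,ce=cv2.connectedComponentsWithStats(m);i=1+np.argmax(st[1:,4]);
    r=cv2.minAreaRect(cv2.findContours((l==i).astype(np.uint8),0,1)[0][0])
    print(n,"grip",C.at(ce[i],.064),st[i],r)
t=lambda u,v:np.array([u/6+169.6,v/6+164.6]);s=lambda u,v:np.array([(u-365)/5.4+394.6,v/5.4+164.6])
for C,L in((T,[t(118,72),t(100,484),t(236,72),t(221,484)]),(S,[s(427,95),s(648,375),s(520,57),s(742,328)])):
    P=[C.at(x,.028) for x in L];print("mean",np.mean(P,0));
    for a,b in((P[0],P[1]),(P[2],P[3])):print(np.linalg.norm(a-b),np.degrees(np.arctan2(*(a-b)[1::-1]))%180)
plan([.593,-.2276,.0315],89.6)
E
```

```text
top grip [0.4632 0.3808 0.064 ] [192 192   8  34 215] ((195.20883178710938, 208.48785400390625), (6.785778522491455, 33.17953872680664), 2.38594388961792)
scene grip [0.4643 0.3792 0.064 ] [425 183  24  28 190] ((436.3740234375, 196.19729614257812), (33.27348327636719, 5.810831069946289), 51.009010314941406)
mean [0.4635 0.3808 0.028 ]
0.19699003860939762 178.13824264608272
0.19693534543327576 178.2512031065144
mean [0.4611 0.3833 0.028 ]
0.19357363731394242 177.64225853671903
0.19121510801955452 177.58696044506883
turn [-13.74  -0.04  -0.01] shift after [ 190.8 -452.1 -806.1] | tcp [0.1465 0.5816 0.2223] q [69.3 20.6 86.6  0.  72.9 -6.6] F [-0.8 -0.5 -0.1] w 0.0877 t 0.3
axes
 [[ 0.     0.    -1.   ]
 [-1.     0.007  0.   ]
 [ 0.007  1.     0.   ]]
```

Emit:
arm_command([
  {"jaw":0.72,"wx":-6.9,"dy":-10,"dz":-20},
  {"jaw":0.72,"wx":-6.84,"dy":-25,"dz":-25},
  {"jaw":0.72,"dy":-25,"dz":-27},
  {"jaw":0.72,"dy":-25,"dz":-27},
  {"jaw":0.72,"dy":-25,"dz":-27},
  {"jaw":0.72,"dy":-25,"dz":-27},
  {"jaw":0.72,"dy":-25,"dz":-27},
  {"jaw":0.72,"dy":-25,"dz":-27},
  {"jaw":0.72,"dy":-20,"dz":-30},
  {"jaw":0.72,"dy":-20,"dz":-30},
  {"jaw":0.72,"dy":-20,"dz":-30},
  {"jaw":0.72,"dy":-20,"dz":-30},
])

```text
schema error: expected keys jaw, dx, dy, dz, wx, wy, wz
```

Emit:
arm_command([
  {"dy":-20,"dz":-36},
  {"dy":-20,"dz":-36},
  {"dy":-20,"dz":-36},
  {"dy":-20,"dz":-36},
  {"dy":-15,"dz":-38},
  {"dy":-15,"dz":-38},
  {"dy":-15,"dz":-38},
  {"dy":-15,"dz":-38},
  {"dy":-15,"dz":-38},
  {"dy":-10,"dz":-36},
  {"dy":-5,"dz":-36},
  {"dz":-20},
])

```text
schema error: expected keys jaw, dx, dy, dz, wx, wy, wz
```

```bash
python3 -c "
from h import *
plan([.593,-.2276,.12],89.6)"
```

```text
turn [-1.374e+01 -4.000e-02 -1.000e-02] shift after [ 102.3 -452.1 -806.1] | tcp [0.1465 0.5816 0.2223] q [69.3 20.6 86.6  0.  72.9 -6.6] F [-0.8 -0.5 -0.1] w 0.0877 t 0.3
axes
 [[ 0.     0.    -1.   ]
 [-1.     0.007  0.   ]
 [ 0.007  1.     0.   ]]
```

All seven keys are needed in every row.

Emit:
arm_command([
  {"jaw":0.72,"dx":0,"dy":-10,"dz":-20,"wx":-6.9,"wy":0,"wz":0},
  {"jaw":0.72,"dx":0,"dy":-25,"dz":-25,"wx":-6.84,"wy":0,"wz":0},
  {"jaw":0.72,"dx":0,"dy":-25,"dz":-27,"wx":0,"wy":0,"wz":0},
  {"jaw":0.72,"dx":0,"dy":-25,"dz":-27,"wx":0,"wy":0,"wz":0},
  {"jaw":0.72,"dx":0,"dy":-25,"dz":-27,"wx":0,"wy":0,"wz":0},
  {"jaw":0.72,"dx":0,"dy":-25,"dz":-27,"wx":0,"wy":0,"wz":0},
  {"jaw":0.72,"dx":0,"dy":-25,"dz":-27,"wx":0,"wy":0,"wz":0},
  {"jaw":0.72,"dx":0,"dy":-25,"dz":-27,"wx":0,"wy":0,"wz":0},
  {"jaw":0.72,"dx":0,"dy":-20,"dz":-30,"wx":0,"wy":0,"wz":0},
  {"jaw":0.72,"dx":0,"dy":-20,"dz":-30,"wx":0,"wy":0,"wz":0},
  {"jaw":0.72,"dx":0,"dy":-20,"dz":-30,"wx":0,"wy":0,"wz":0},
  {"jaw":0.72,"dx":0,"dy":-20,"dz":-30,"wx":0,"wy":0,"wz":0},
])

```text
clock: 1.3
tcp_pos: [0.4018, 0.2468, 0.2228]
tool_rot: [-68.9, 90.0, 20.7]
force: [1.0, -0.3, -1.5]
gripper_width: 0.0637
```

Emit:
arm_command([
  {"jaw":0.72,"dx":0,"dy":-20,"dz":-36,"wx":0,"wy":0,"wz":0},
  {"jaw":0.72,"dx":0,"dy":-20,"dz":-36,"wx":0,"wy":0,"wz":0},
  {"jaw":0.72,"dx":0,"dy":-20,"dz":-36,"wx":0,"wy":0,"wz":0},
  {"jaw":0.72,"dx":0,"dy":-20,"dz":-36,"wx":0,"wy":0,"wz":0},
  {"jaw":0.72,"dx":0,"dy":-15,"dz":-38,"wx":0,"wy":0,"wz":0},
  {"jaw":0.72,"dx":0,"dy":-15,"dz":-38,"wx":0,"wy":0,"wz":0},
  {"jaw":0.72,"dx":0,"dy":-15,"dz":-38,"wx":0,"wy":0,"wz":0},
  {"jaw":0.72,"dx":0,"dy":-15,"dz":-38,"wx":0,"wy":0,"wz":0},
  {"jaw":0.72,"dx":0,"dy":-15,"dz":-38,"wx":0,"wy":0,"wz":0},
  {"jaw":0.72,"dx":0,"dy":-10,"dz":-36,"wx":0,"wy":0,"wz":0},
  {"jaw":0.72,"dx":0,"dy":-5,"dz":-36,"wx":0,"wy":0,"wz":0},
  {"jaw":0.72,"dx":0,"dy":0,"dz":-20,"wx":0,"wy":0,"wz":0},
])

```text
clock: 2.3
tcp_pos: [0.5693, -0.183, 0.2226]
tool_rot: [-147.2, 89.9, -57.7]
force: [0.4, -0.8, 0.3]
gripper_width: 0.0633
```

```bash
python3 -c "
from h import *
plan([.593,-.2276,.12],89.6)"
```

```text
turn [-0.1  -0.11  0.07] shift after [102.6 -24.1 -44.4] | tcp [ 0.5693 -0.183   0.2226] q [-2.440e+01  2.030e+01  8.690e+01 -1.000e-01  7.270e+01 -1.139e+02] F [ 0.4 -0.8  0.3] w 0.0633 t 2.3
axes
 [[ 0.     0.    -1.   ]
 [-1.     0.007  0.   ]
 [ 0.007  1.     0.   ]]
```

Emit:
arm_command([
  {"jaw":0.72,"dx":20,"dy":-12,"dz":-22,"wx":-0.1,"wy":-0.1,"wz":0.1},
  {"jaw":0.72,"dx":35,"dy":-12,"dz":-22.4,"wx":0,"wy":0,"wz":0},
  {"jaw":0.72,"dx":35,"dy":0,"dz":0,"wx":0,"wy":0,"wz":0},
  {"jaw":0.72,"dx":35,"dy":0,"dz":0,"wx":0,"wy":0,"wz":0},
  {"jaw":0.72,"dx":5,"dy":0,"dz":0,"wx":0,"wy":0,"wz":0},
  {"jaw":0.72,"dx":0,"dy":0,"dz":0,"wx":0,"wy":0,"wz":0},
  {"jaw":0.72,"dx":0,"dy":0,"dz":0,"wx":0,"wy":0,"wz":0},
])

```text
clock: 2.88
tcp_pos: [0.5917, -0.2224, 0.0949]
tool_rot: [41.7, 89.9, 131.4]
force: [0.1, 0.1, 0.6]
gripper_width: 0.0632
```

```bash
python3 -c "
from h import *
plan([.593,-.2276,.0305],89.6)
S=Cam('scene')
im=S.im.copy()
p,M,s=tool()
for q in (p,p+M[:,2]*.0317,p-M[:,2]*.0317):
  u=S.px(q);print(u);cv2.circle(im,tuple(np.round(u).astype(int)),1,(255,0,0),-1)
cv2.imwrite('pics/n1.png',cv2.resize(im[250:400,190:370],None,fx=4,fy=4,interpolation=2)[:,:,::-1])"
```

```text
turn [ 0.12  0.08 -0.07] shift after [64.4 -1.3 -5.2] | tcp [ 0.5917 -0.2224  0.0949] q [ -26.9   30.7   89.7    0.    59.7 -116.6] F [0.1 0.1 0.6] w 0.0632 t 2.8833
axes
 [[ 0.     0.    -1.   ]
 [-1.     0.007  0.   ]
 [ 0.007  1.     0.   ]]
[248.18876051 341.44553177]
[261.61897394 334.46602092]
[234.54401338 348.53653304]
```

View pics/n1.png

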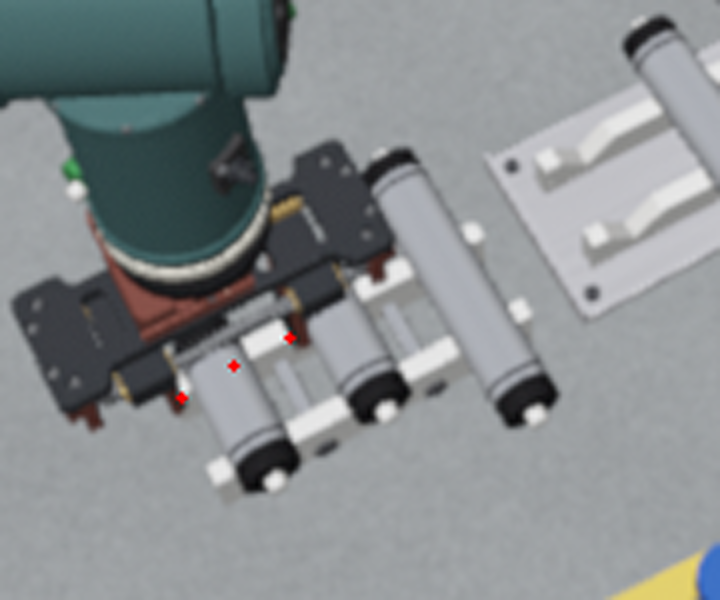

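Emit:
arm_command([
  {"jaw":0.72,"dx":0,"dy":-1.3,"dz":-5.2,"wx":0.1,"wy":0.1,"wz":-0.1},
  {"jaw":0.72,"dx":10,"dy":0,"dz":0,"wx":0,"wy":0,"wz":0},
  {"jaw":0.72,"dx":15,"dy":0,"dz":0,"wx":0,"wy":0,"wz":0},
  {"jaw":0.72,"dx":15,"dy":0,"dz":0,"wx":0,"wy":0,"wz":0},
  {"jaw":0.72,"dx":15,"dy":0,"dz":0,"wx":0,"wy":0,"wz":0},
  {"jaw":0.72,"dx":9,"dy":0,"dz":0,"wx":0,"wy":0,"wz":0},
  {"jaw":0.72,"dx":0,"dy":0,"dz":0,"wx":0,"wy":0,"wz":0},
  {"jaw":0.72,"dx":0,"dy":0,"dz":0,"wx":0,"wy":0,"wz":0},
])

```text
clock: 3.6
tcp_pos: [0.5925, -0.2275, 0.03]
tool_rot: [103.9, 90.0, -166.5]
force: [0.1, -0.8, -0.5]
gripper_width: 0.0632
```

Emit:
arm_command([
  {"jaw":0.6,"dx":0,"dy":0,"dz":0,"wx":0,"wy":0,"wz":0},
  {"jaw":0.5,"dx":0,"dy":0,"dz":0,"wx":0,"wy":0,"wz":0},
  {"jaw":0.46,"dx":0,"dy":0,"dz":0,"wx":0,"wy":0,"wz":0},
  {"jaw":0.43,"dx":0,"dy":0,"dz":0,"wx":0,"wy":0,"wz":0},
  {"jaw":0.4,"dx":0,"dy":0,"dz":0,"wx":0,"wy":0,"wz":0},
  {"jaw":0.35,"dx":0,"dy":0,"dz":0,"wx":0,"wy":0,"wz":0},
  {"jaw":0.3,"dx":0,"dy":0,"dz":0,"wx":0,"wy":0,"wz":0},
  {"jaw":0.3,"dx":0,"dy":0,"dz":0,"wx":0,"wy":0,"wz":0},
], force=30)

```text
clock: 4.27
tcp_pos: [0.5928, -0.2281, 0.0304]
tool_rot: [-142.0, 89.9, -52.4]
force: [-1.7, -1.8, 4.7]
gripper_width: 0.0355
```

```bash
python3 -c "
from h import *
plan([.593,-.2276,.0305],89.6)"
```

```text
turn [ 0.   -0.06  0.04] shift after [-0.1 -0.2  0.5] | tcp [ 0.5928 -0.2281  0.0304] q [ -27.3   35.5   91.9   -0.    52.5 -116.8] F [-1.7 -1.8  4.7] w 0.0355 t 4.2667
axes
 [[ 0.     0.    -1.   ]
 [-1.     0.007  0.   ]
 [ 0.007  1.     0.   ]]
```

Emit:
arm_command([
  {"jaw":0.3,"dx":-5,"dy":0,"dz":0,"wx":0,"wy":0,"wz":0},
  {"jaw":0.3,"dx":-10,"dy":0,"dz":0,"wx":0,"wy":0,"wz":0},
  {"jaw":0.3,"dx":-15,"dy":0,"dz":0,"wx":0,"wy":0,"wz":0},
  {"jaw":0.3,"dx":-20,"dy":0,"dz":0,"wx":0,"wy":0,"wz":0},
  {"jaw":0.3,"dx":-20,"dy":0,"dz":0,"wx":0,"wy":0,"wz":0},
  {"jaw":0.3,"dx":-15,"dy":0,"dz":0,"wx":0,"wy":0,"wz":0},
  {"jaw":0.3,"dx":-5,"dy":0,"dz":0,"wx":0,"wy":0,"wz":0},
])

```text
clock: 4.85
tcp_pos: [0.5935, -0.2277, 0.1226]
tool_rot: [-111.3, 89.8, -21.7]
force: [-0.6, 0.1, -3.9]
gripper_width: 0.0354
```

Emit:
arm_command([
  {"jaw":0.3,"dx":0,"dy":2,"dz":10,"wx":0,"wy":0,"wz":0},
  {"jaw":0.3,"dx":0,"dy":2,"dz":20,"wx":0,"wy":0,"wz":0},
  {"jaw":0.3,"dx":0,"dy":2,"dz":28,"wx":0,"wy":0,"wz":0},
  {"jaw":0.3,"dx":0,"dy":2,"dz":28,"wx":0,"wy":0,"wz":0},
  {"jaw":0.3,"dx":0,"dy":2,"dz":28,"wx":0,"wy":0,"wz":0},
  {"jaw":0.3,"dx":0,"dy":2,"dz":28,"wx":0,"wy":0,"wz":0},
  {"jaw":0.3,"dx":0,"dy":2,"dz":28,"wx":0,"wy":0,"wz":0},
  {"jaw":0.3,"dx":0,"dy":2,"dz":28,"wx":0,"wy":0,"wz":0},
  {"jaw":0.3,"dx":0,"dy":2,"dz":24,"wx":0,"wy":0,"wz":0},
  {"jaw":0.3,"dx":0,"dy":2,"dz":18,"wx":0,"wy":0,"wz":0},
  {"jaw":0.3,"dx":0,"dy":1.7,"dz":10,"wx":0,"wy":0,"wz":0},
  {"jaw":0.3,"dx":0,"dy":0,"dz":0,"wx":0,"wy":0,"wz":0},
])

```text
clock: 5.85
tcp_pos: [0.5705, 0.0251, 0.1187]
tool_rot: [74.4, 89.8, 164.1]
force: [0.4, -0.0, -4.6]
gripper_width: 0.0353
```

Emit:
arm_command([
  {"jaw":0.3,"dx":0,"dy":0,"dz":0,"wx":0,"wy":0,"wz":0},
  {"jaw":0.3,"dx":0,"dy":0,"dz":0,"wx":0,"wy":0,"wz":0},
])

```text
clock: 6.02
tcp_pos: [0.5724, 0.0218, 0.1195]
tool_rot: [138.9, 90.0, -131.5]
force: [0.6, -0.0, -5.1]
gripper_width: 0.0357
```

```bash
python3 -c "
from h import *
plan([.573,.022,.0304],89.6)
S=Cam('scene');cv2.imwrite('pics/n2.png',cv2.resize(S.im[190:370,230:430],None,fx=3.3,fy=3.3,interpolation=2)[:,:,::-1])"
```

```text
turn [-0.01 -0.03 -0.03] shift after [89.1 -0.6  0.2] | tcp [0.5724 0.0218 0.1195] q [ -4.7  24.8  96.4  -0.   58.8 -94.3] F [ 0.6 -0.  -5.1] w 0.0357 t 6.0167
axes
 [[ 0.     0.    -1.   ]
 [-1.     0.007  0.   ]
 [ 0.007  1.     0.   ]]
```

View pics/n2.png

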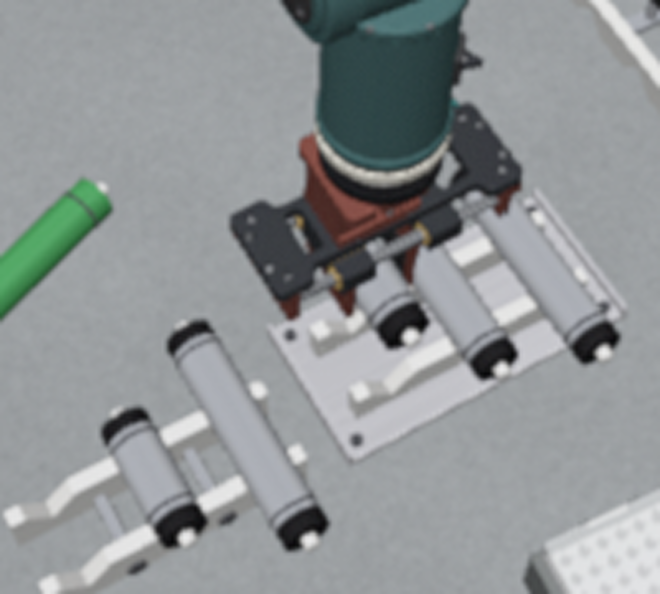

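The short is held over the free V. Now I'll lower it.

Emit:
arm_command([
  {"jaw":0.3,"dx":10,"dy":-0.6,"dz":0.2,"wx":0,"wy":0,"wz":0},
  {"jaw":0.3,"dx":20,"dy":0,"dz":0,"wx":0,"wy":0,"wz":0},
  {"jaw":0.3,"dx":20,"dy":0,"dz":0,"wx":0,"wy":0,"wz":0},
  {"jaw":0.3,"dx":15,"dy":0,"dz":0,"wx":0,"wy":0,"wz":0},
  {"jaw":0.3,"dx":8,"dy":0,"dz":0,"wx":0,"wy":0,"wz":0},
  {"jaw":0.3,"dx":5,"dy":0,"dz":0,"wx":0,"wy":0,"wz":0},
  {"jaw":0.3,"dx":4,"dy":0,"dz":0,"wx":0,"wy":0,"wz":0},
  {"jaw":0.3,"dx":2,"dy":0,"dz":0,"wx":0,"wy":0,"wz":0},
  {"jaw":0.3,"dx":2,"dy":0,"dz":0,"wx":0,"wy":0,"wz":0},
  {"jaw":0.3,"dx":0,"dy":0,"dz":0,"wx":0,"wy":0,"wz":0},
  {"jaw":0.3,"dx":0,"dy":0,"dz":0,"wx":0,"wy":0,"wz":0},
  {"jaw":0.3,"dx":0,"dy":0,"dz":0,"wx":0,"wy":0,"wz":0},
])

```text
clock: 7.07
tcp_pos: [0.5736, 0.0228, 0.0344]
tool_rot: [-100.2, 89.9, -10.6]
force: [-0.1, 0.6, -3.9]
gripper_width: 0.0356
```

Emit:
arm_command([
  {"jaw":0.3,"dx":1.5,"dy":0,"dz":0,"wx":0,"wy":0,"wz":0},
  {"jaw":0.3,"dx":1,"dy":0,"dz":0,"wx":0,"wy":0,"wz":0},
  {"jaw":0.3,"dx":1,"dy":0,"dz":0,"wx":0,"wy":0,"wz":0},
  {"jaw":0.3,"dx":0.5,"dy":0,"dz":0,"wx":0,"wy":0,"wz":0},
  {"jaw":0.3,"dx":0,"dy":0,"dz":0,"wx":0,"wy":0,"wz":0},
  {"jaw":0.3,"dx":0,"dy":0,"dz":0,"wx":0,"wy":0,"wz":0},
])

```text
clock: 7.57
tcp_pos: [0.5736, 0.0222, 0.0305]
tool_rot: [-136.6, 89.9, -46.9]
force: [-1.0, -4.0, 6.1]
gripper_width: 0.0356
```

It's seated, with the z force up 10 N from carrying. Now release and rise.

Emit:
arm_command([
  {"jaw":0.42,"dx":0,"dy":0,"dz":0,"wx":0,"wy":0,"wz":0},
  {"jaw":0.45,"dx":0,"dy":0,"dz":0,"wx":0,"wy":0,"wz":0},
  {"jaw":0.52,"dx":0,"dy":0,"dz":0,"wx":0,"wy":0,"wz":0},
  {"jaw":0.62,"dx":0,"dy":0,"dz":0,"wx":0,"wy":0,"wz":0},
  {"jaw":0.68,"dx":0,"dy":0,"dz":0,"wx":0,"wy":0,"wz":0},
  {"jaw":0.68,"dx":-5,"dy":0,"dz":0,"wx":0,"wy":0,"wz":0},
  {"jaw":0.68,"dx":-15,"dy":0,"dz":0,"wx":0,"wy":0,"wz":0},
  {"jaw":0.68,"dx":-25,"dy":0,"dz":0,"wx":0,"wy":0,"wz":0},
  {"jaw":0.68,"dx":-35,"dy":0,"dz":0,"wx":0,"wy":0,"wz":0},
  {"jaw":0.68,"dx":-35,"dy":0,"dz":0,"wx":0,"wy":0,"wz":0},
  {"jaw":0.68,"dx":-10,"dy":0,"dz":0,"wx":0,"wy":0,"wz":0},
  {"jaw":0.68,"dx":0,"dy":0,"dz":0,"wx":0,"wy":0,"wz":0},
])

```text
clock: 8.57
tcp_pos: [0.5757, 0.0228, 0.1585]
tool_rot: [-93.9, 89.6, -4.3]
force: [0.0, 0.5, -0.6]
gripper_width: 0.0596
```

```bash
python3 -c "
from h import *
plan([.4637,.380,.043],88)"
```

```text
turn [ 1.61 -0.02  0.41] shift after [115.5 124.4 353.1] | tcp [0.5757 0.0228 0.1585] q [ -4.6  22.1  94.2   0.   63.3 -94.2] F [ 0.   0.5 -0.6] w 0.0596 t 8.5667
axes
 [[ 0.     0.    -1.   ]
 [-0.999  0.035  0.   ]
 [ 0.035  0.999  0.   ]]
```

Emit:
arm_command([
  {"jaw":0.6,"dx":0,"dy":4,"dz":13,"wx":1.6,"wy":0,"wz":0.3},
  {"jaw":0.6,"dx":0,"dy":10,"dz":25,"wx":0,"wy":0,"wz":0},
  {"jaw":0.6,"dx":0,"dy":12,"dz":35,"wx":0,"wy":0,"wz":0},
  {"jaw":0.6,"dx":0,"dy":13,"dz":38,"wx":0,"wy":0,"wz":0},
  {"jaw":0.6,"dx":0,"dy":13,"dz":38,"wx":0,"wy":0,"wz":0},
  {"jaw":0.6,"dx":0,"dy":13,"dz":38,"wx":0,"wy":0,"wz":0},
  {"jaw":0.6,"dx":0,"dy":13,"dz":38,"wx":0,"wy":0,"wz":0},
  {"jaw":0.6,"dx":0,"dy":13,"dz":38,"wx":0,"wy":0,"wz":0},
  {"jaw":0.6,"dx":0,"dy":13,"dz":38,"wx":0,"wy":0,"wz":0},
  {"jaw":0.6,"dx":0,"dy":12,"dz":30,"wx":0,"wy":0,"wz":0},
  {"jaw":0.6,"dx":0,"dy":8.4,"dz":22,"wx":0,"wy":0,"wz":0},
  {"jaw":0.6,"dx":0,"dy":0,"dz":0,"wx":0,"wy":0,"wz":0},
])

```text
clock: 9.57
tcp_pos: [0.458, 0.3834, 0.1535]
tool_rot: [88.6, 89.5, 176.8]
force: [0.2, -0.6, -0.5]
gripper_width: 0.0525
```

Emit:
arm_command([
  {"jaw":0.6,"dx":20,"dy":0,"dz":0,"wx":0,"wy":0,"wz":0},
  {"jaw":0.6,"dx":20,"dy":0,"dz":0,"wx":0,"wy":0,"wz":0},
  {"jaw":0.6,"dx":10,"dy":0,"dz":0,"wx":0,"wy":0,"wz":0},
  {"jaw":0.6,"dx":0,"dy":0,"dz":0,"wx":0,"wy":0,"wz":0},
  {"jaw":0.6,"dx":0,"dy":0,"dz":0,"wx":0,"wy":0,"wz":0},
])

```text
clock: 9.98
tcp_pos: [0.4599, 0.3787, 0.1043]
tool_rot: [104.1, 89.6, -167.9]
force: [0.5, -0.1, 0.2]
gripper_width: 0.0524
```

```bash
python3 -c "
from h import *
np.set_printoptions(precision=4,suppress=True)
plan([.4637,.380,.043],88)
S,T=Cam('scene'),Cam('top')
o=np.zeros((560,800,3),np.uint8);p,M,s=tool()
im=S.im.copy();c=tuple(np.round(S.px(p)).astype(int));cv2.circle(im,c,1,(255,0,0),-1)
o[:,:520]=cv2.resize(im[110:250,390:520],(520,560),interpolation=2)
o[:420,525:]=cv2.resize(T.im[235:375,0:1].repeat(275,1) if 0 else T.im[140:280,145:237],(275,420),interpolation=2)
cv2.imwrite('pics/n3.png',o[:,:,::-1])
# verify placed column in carrier: rough px from expected black ends
print('free V check');
for C in(T,S):
  a,b=[C.px([.573+d*.043,.0225,.0585]) for d in(1,-1)]
  try:
    Q,w=C.colpos(a,b);print(Q.mean(0),np.linalg.norm(Q[0]-Q[1]),w)
  except Exception as e:print(e)
"
```

```text
turn [-0.04 -0.11 -0.43] shift after [61.3 -3.8  1.4] | tcp [0.4599 0.3787 0.1043] q [ 32.7  27.6  93.9   0.2  58.9 -55.3] F [ 0.5 -0.1  0.2] w 0.0524 t 9.9833
axes
 [[ 0.     0.    -1.   ]
 [-0.999  0.035  0.   ]
 [ 0.035  0.999  0.   ]]
free V check
[0.5746 0.0226 0.0455] 0.06713951987967237 (np.float64(11.699999999999958), np.float64(13.299999999999951))
[0.5721 0.0223 0.0455] 0.06893029160859925 (np.float64(14.899999999999945), np.float64(13.699999999999953))
```

View pics/n3.png

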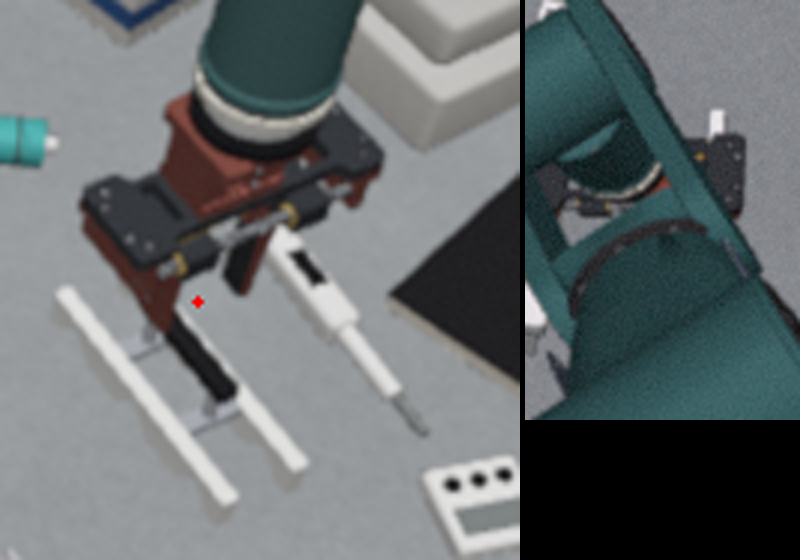

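The short sits centred, with column and carrier centre within 0.5 mm in each camera. The fingers straddle the grip bar about 60 mm above it. Now I'll descend and grip.

Emit:
arm_command([
  {"jaw":0.6,"dx":5,"dy":-3.8,"dz":1.4,"wx":0,"wy":-0.1,"wz":-0.4},
  {"jaw":0.6,"dx":15,"dy":0,"dz":0,"wx":0,"wy":0,"wz":0},
  {"jaw":0.6,"dx":20,"dy":0,"dz":0,"wx":0,"wy":0,"wz":0},
  {"jaw":0.6,"dx":15,"dy":0,"dz":0,"wx":0,"wy":0,"wz":0},
  {"jaw":0.6,"dx":6,"dy":0,"dz":0,"wx":0,"wy":0,"wz":0},
  {"jaw":0.6,"dx":0,"dy":0,"dz":0,"wx":0,"wy":0,"wz":0},
  {"jaw":0.5,"dx":0,"dy":0,"dz":0,"wx":0,"wy":0,"wz":0},
  {"jaw":0.4,"dx":0,"dy":0,"dz":0,"wx":0,"wy":0,"wz":0},
  {"jaw":0.32,"dx":0,"dy":0,"dz":0,"wx":0,"wy":0,"wz":0},
  {"jaw":0.28,"dx":0,"dy":0,"dz":0,"wx":0,"wy":0,"wz":0},
])

```text
clock: 10.92
tcp_pos: [0.465, 0.3816, 0.0454]
tool_rot: [-50.9, 89.8, 37.1]
force: [0.6, 0.1, -0.6]
gripper_width: 0.0298
```

Emit:
arm_command([
  {"jaw":0.25,"dx":0,"dy":0,"dz":0,"wx":0,"wy":0,"wz":0},
  {"jaw":0.22,"dx":0,"dy":0,"dz":0,"wx":0,"wy":0,"wz":0},
  {"jaw":0.19,"dx":0,"dy":0,"dz":0,"wx":0,"wy":0,"wz":0},
  {"jaw":0.15,"dx":0,"dy":0,"dz":0,"wx":0,"wy":0,"wz":0},
  {"jaw":0.1,"dx":0,"dy":0,"dz":0,"wx":0,"wy":0,"wz":0},
  {"jaw":0.1,"dx":0,"dy":0,"dz":0,"wx":0,"wy":0,"wz":0},
], force=35)

```text
clock: 11.42
tcp_pos: [0.4644, 0.3812, 0.0446]
tool_rot: [-48.8, 89.9, 39.2]
force: [-0.4, -0.1, 2.2]
gripper_width: 0.0159
```

```bash
python3 -c "
from h import *
plan([.4637,.380,.042],88)"
```

```text
turn [0.   0.09 0.1 ] shift after [ 2.6  0.7 -1.2] | tcp [0.4644 0.3812 0.0446] q [ 32.8  32.2  96.2   0.   51.4 -55.2] F [-0.4 -0.1  2.2] w 0.0159 t 11.4167
axes
 [[ 0.     0.    -1.   ]
 [-0.999  0.035  0.   ]
 [ 0.035  0.999  0.   ]]
```

Emit:
arm_command([
  {"jaw":0.1,"dx":-5,"dy":0,"dz":0,"wx":0,"wy":0,"wz":0},
  {"jaw":0.1,"dx":-10,"dy":0,"dz":0,"wx":0,"wy":0,"wz":0},
  {"jaw":0.1,"dx":-20,"dy":0,"dz":0,"wx":0,"wy":0,"wz":0},
  {"jaw":0.1,"dx":-25,"dy":0,"dz":0,"wx":0,"wy":0,"wz":0},
  {"jaw":0.1,"dx":-25,"dy":0,"dz":0,"wx":0,"wy":0,"wz":0},
  {"jaw":0.1,"dx":-20,"dy":0,"dz":0,"wx":0,"wy":0,"wz":0},
  {"jaw":0.1,"dx":-15,"dy":0,"dz":0,"wx":0,"wy":0,"wz":0},
  {"jaw":0.1,"dx":-8,"dy":0,"dz":0,"wx":0,"wy":0,"wz":0},
  {"jaw":0.1,"dx":0,"dy":0,"dz":0,"wx":3,"wy":0,"wz":0},
  {"jaw":0.1,"dx":0,"dy":0,"dz":0,"wx":5.3,"wy":0,"wz":0},
])

```text
clock: 12.25
tcp_pos: [0.4641, 0.381, 0.1732]
tool_rot: [-41.0, 89.8, 38.5]
force: [-0.6, 0.0, -3.5]
gripper_width: 0.0155
```

Emit:
arm_command([
  {"jaw":0.1,"dx":0,"dy":0,"dz":0,"wx":7,"wy":0,"wz":0},
  {"jaw":0.1,"dx":0,"dy":0,"dz":0,"wx":7,"wy":0,"wz":0},
  {"jaw":0.1,"dx":0,"dy":0,"dz":0,"wx":7,"wy":0,"wz":0},
  {"jaw":0.1,"dx":0,"dy":0,"dz":0,"wx":7,"wy":0,"wz":0},
  {"jaw":0.1,"dx":0,"dy":0,"dz":0,"wx":7,"wy":0,"wz":0},
  {"jaw":0.1,"dx":0,"dy":0,"dz":0,"wx":7,"wy":0,"wz":0},
  {"jaw":0.1,"dx":0,"dy":0,"dz":0,"wx":7,"wy":0,"wz":0},
  {"jaw":0.1,"dx":0,"dy":0,"dz":0,"wx":7,"wy":0,"wz":0},
  {"jaw":0.1,"dx":0,"dy":0,"dz":0,"wx":7,"wy":0,"wz":0},
  {"jaw":0.1,"dx":0,"dy":0,"dz":0,"wx":7,"wy":0,"wz":0},
  {"jaw":0.1,"dx":0,"dy":0,"dz":0,"wx":6,"wy":0,"wz":0},
  {"jaw":0.1,"dx":0,"dy":0,"dz":0,"wx":4,"wy":0,"wz":0},
])

```text
clock: 13.25
tcp_pos: [0.4635, 0.3806, 0.1719]
tool_rot: [61.9, 90.0, 61.3]
force: [0.1, 0.8, -4.1]
gripper_width: 0.0154
```

```bash
python3 -c "
from h import *
plan([.573,.0925,.16],-0.3)"
```

```text
turn [-0.31  0.02 -0.04] shift after [  11.9 -287.5  111. ] | tcp [0.4635 0.3806 0.1719] q [32.8 23.3 90.   0.  66.7 33.4] F [ 0.1  0.8 -4.1] w 0.0154 t 13.25
axes
 [[ 0.     0.    -1.   ]
 [ 0.005  1.     0.   ]
 [ 1.    -0.005  0.   ]]
```

Emit:
arm_command([
  {"jaw":0.1,"dx":0,"dy":-10,"dz":4,"wx":-0.3,"wy":0,"wz":0},
  {"jaw":0.1,"dx":0,"dy":-20,"dz":8,"wx":0,"wy":0,"wz":0},
  {"jaw":0.1,"dx":0,"dy":-30,"dz":12,"wx":0,"wy":0,"wz":0},
  {"jaw":0.1,"dx":0,"dy":-30,"dz":12,"wx":0,"wy":0,"wz":0},
  {"jaw":0.1,"dx":0,"dy":-30,"dz":12,"wx":0,"wy":0,"wz":0},
  {"jaw":0.1,"dx":0,"dy":-30,"dz":12,"wx":0,"wy":0,"wz":0},
  {"jaw":0.1,"dx":0,"dy":-30,"dz":12,"wx":0,"wy":0,"wz":0},
  {"jaw":0.1,"dx":0,"dy":-30,"dz":12,"wx":0,"wy":0,"wz":0},
  {"jaw":0.1,"dx":0,"dy":-30,"dz":12,"wx":0,"wy":0,"wz":0},
  {"jaw":0.1,"dx":0,"dy":-25,"dz":8,"wx":0,"wy":0,"wz":0},
  {"jaw":0.1,"dx":0,"dy":-15,"dz":5,"wx":0,"wy":0,"wz":0},
  {"jaw":0.1,"dx":0,"dy":-7.5,"dz":2,"wx":0,"wy":0,"wz":0},
])

```text
clock: 14.25
tcp_pos: [0.5755, 0.0903, 0.1719]
tool_rot: [17.4, 89.9, 17.4]
force: [-0.4, 0.1, -4.9]
gripper_width: 0.0157
```

Emit:
arm_command([
  {"jaw":0.1,"dx":10,"dy":0,"dz":0,"wx":0,"wy":0,"wz":0},
  {"jaw":0.1,"dx":10,"dy":0,"dz":0,"wx":0,"wy":0,"wz":0},
  {"jaw":0.1,"dx":0,"dy":0,"dz":0,"wx":0,"wy":0,"wz":0},
  {"jaw":0.1,"dx":0,"dy":0,"dz":0,"wx":0,"wy":0,"wz":0},
  {"jaw":0.1,"dx":0,"dy":0,"dz":0,"wx":0,"wy":0,"wz":0},
])

```text
clock: 14.67
tcp_pos: [0.5745, 0.0946, 0.1517]
tool_rot: [69.8, 89.9, 69.9]
force: [-0.3, 0.4, -3.6]
gripper_width: 0.0159
```

```bash
python3 -c "
from h import *
np.set_printoptions(precision=4,suppress=True)
plan([.573,.0925,.11],-0.3)
S=Cam('scene');p,M,s=tool()
im=cv2.resize(S.im[190:340,285:435],None,fx=4,fy=4,interpolation=2)
# predicted outer corners of the hold-down bearers' tops: underside = tcp-.0446, top +.028
c=p+[0,0,-.0446+.028]
for sx in(-1,1):
  for sy in(-1,1):
    u=(S.px(c-M[:,2]*0+sx*.034*M[:,2]+sy*.099*M[:,1])-[285,190]+.5)*4-.5;print(sx,sy,u.round(1));cv2.circle(im,tuple(np.round(u).astype(int)),2,(255,0,0),-1)
cv2.imwrite('pics/n4.png',im[:,:,::-1])"
```

```text
turn [ 0.4   0.04 -0.1 ] shift after [41.7 -2.1 -1.5] | tcp [0.5745 0.0946 0.1517] q [ 2.5 23.2 93.5  0.1 63.3  2.3] F [-0.3  0.4 -3.6] w 0.0159 t 14.6667
axes
 [[ 0.     0.    -1.   ]
 [ 0.005  1.     0.   ]
 [ 1.    -0.005  0.   ]]
-1 -1 [160.7 318.1]
-1 1 [454.  169.1]
1 -1 [224.2 412.9]
1 1 [522.8 255.3]
```

View pics/n4.png

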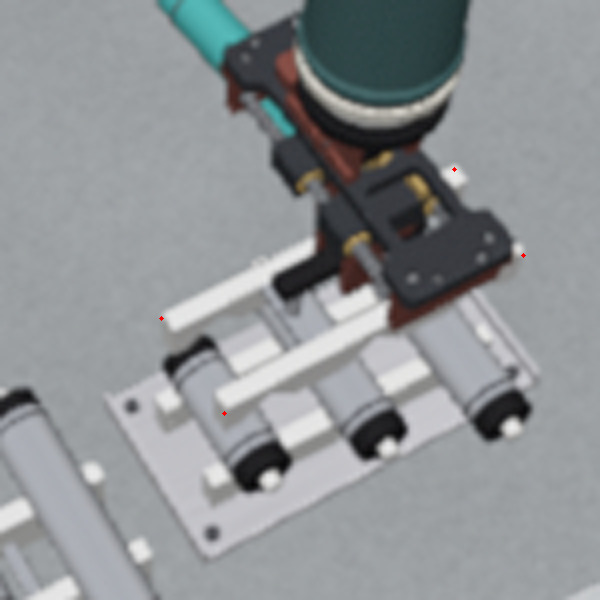

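The hold-down's predicted corners match the picture within about 1 px, e.g. (161,318) against (163,316), and it's square to the carrier. I'll apply the small correction and lower.

Emit:
arm_command([
  {"jaw":0.1,"dx":3,"dy":-2,"dz":-1.5,"wx":0.4,"wy":0,"wz":-0.1},
  {"jaw":0.1,"dx":10,"dy":0,"dz":0,"wx":0,"wy":0,"wz":0},
  {"jaw":0.1,"dx":12,"dy":0,"dz":0,"wx":0,"wy":0,"wz":0},
  {"jaw":0.1,"dx":8,"dy":0,"dz":0,"wx":0,"wy":0,"wz":0},
  {"jaw":0.1,"dx":4,"dy":0,"dz":0,"wx":0,"wy":0,"wz":0},
  {"jaw":0.1,"dx":0,"dy":0,"dz":0,"wx":0,"wy":0,"wz":0},
  {"jaw":0.1,"dx":0,"dy":0,"dz":0,"wx":0,"wy":0,"wz":0},
  {"jaw":0.1,"dx":0,"dy":0,"dz":0,"wx":0,"wy":0,"wz":0},
])

```text
clock: 15.38
tcp_pos: [0.5741, 0.0915, 0.1155]
tool_rot: [-4.7, 89.9, -5.1]
force: [-0.2, 0.9, -3.0]
gripper_width: 0.0157
```

```bash
python3 -c "
from h import *
plan([.573,.0925,.0976],-0.3)"
```

```text
turn [-0.1   0.14  0.01] shift after [17.9  1.  -1.1] | tcp [0.5741 0.0915 0.1155] q [ 2.3 25.6 95.7 -0.  58.6  2.7] F [-0.2  0.9 -3. ] w 0.0157 t 15.3833
axes
 [[ 0.     0.    -1.   ]
 [ 0.005  1.     0.   ]
 [ 1.    -0.005  0.   ]]
```

Emit:
arm_command([
  {"jaw":0.1,"dx":3,"dy":0.4,"dz":-0.8,"wx":0,"wy":0,"wz":0},
  {"jaw":0.1,"dx":3,"dy":0,"dz":0,"wx":0,"wy":0,"wz":0},
  {"jaw":0.1,"dx":3,"dy":0,"dz":0,"wx":0,"wy":0,"wz":0},
  {"jaw":0.1,"dx":2,"dy":0,"dz":0,"wx":0,"wy":0,"wz":0},
  {"jaw":0.1,"dx":2,"dy":0,"dz":0,"wx":0,"wy":0,"wz":0},
  {"jaw":0.1,"dx":1,"dy":0,"dz":0,"wx":0,"wy":0,"wz":0},
  {"jaw":0.1,"dx":0,"dy":0,"dz":0,"wx":0,"wy":0,"wz":0},
  {"jaw":0.1,"dx":0,"dy":0,"dz":0,"wx":0,"wy":0,"wz":0},
])

```text
clock: 16.05
tcp_pos: [0.5729, 0.0919, 0.1011]
tool_rot: [-7.8, 89.9, -8.2]
force: [0.3, 0.5, -2.7]
gripper_width: 0.0156
```

Emit:
arm_command([
  {"jaw":0.1,"dx":1,"dy":0,"dz":0,"wx":0,"wy":0,"wz":0},
  {"jaw":0.1,"dx":1,"dy":0,"dz":0,"wx":0,"wy":0,"wz":0},
  {"jaw":0.1,"dx":0,"dy":0,"dz":0,"wx":0,"wy":0,"wz":0},
  {"jaw":0.1,"dx":0,"dy":0,"dz":0,"wx":0,"wy":0,"wz":0},
])

```text
clock: 16.38
tcp_pos: [0.5729, 0.0919, 0.0991]
tool_rot: [-6.4, 89.9, -6.8]
force: [0.4, 0.1, -4.2]
gripper_width: 0.0155
```

Emit:
arm_command([
  {"jaw":0.1,"dx":1,"dy":0,"dz":0,"wx":0,"wy":0,"wz":0},
  {"jaw":0.1,"dx":1,"dy":0,"dz":0,"wx":0,"wy":0,"wz":0},
  {"jaw":0.1,"dx":0,"dy":0,"dz":0,"wx":0,"wy":0,"wz":0},
  {"jaw":0.1,"dx":0,"dy":0,"dz":0,"wx":0,"wy":0,"wz":0},
])

```text
clock: 16.72
tcp_pos: [0.5735, 0.0912, 0.0979]
tool_rot: [-23.4, 89.8, -23.8]
force: [-1.1, -4.3, 5.4]
gripper_width: 0.0158
```

Contact came at the expected height. I'll ease y by −0.5 mm and press slightly.

Emit:
arm_command([
  {"jaw":0.1,"dx":0.3,"dy":-0.5,"dz":0,"wx":0,"wy":0,"wz":0},
  {"jaw":0.1,"dx":0.4,"dy":0,"dz":0,"wx":0,"wy":0,"wz":0},
  {"jaw":0.1,"dx":0,"dy":0,"dz":0,"wx":0,"wy":0,"wz":0},
  {"jaw":0.1,"dx":0,"dy":0,"dz":0,"wx":0,"wy":0,"wz":0},
])

```text
clock: 17.05
tcp_pos: [0.5736, 0.0908, 0.0974]
tool_rot: [-18.6, 89.8, -19.0]
force: [-1.2, -4.9, 6.0]
gripper_width: 0.016
```

Emit:
arm_command([
  {"jaw":0.2,"dx":0,"dy":0,"dz":0,"wx":0,"wy":0,"wz":0},
  {"jaw":0.24,"dx":0,"dy":0,"dz":0,"wx":0,"wy":0,"wz":0},
  {"jaw":0.3,"dx":0,"dy":0,"dz":0,"wx":0,"wy":0,"wz":0},
  {"jaw":0.4,"dx":0,"dy":0,"dz":0,"wx":0,"wy":0,"wz":0},
  {"jaw":0.45,"dx":0,"dy":0,"dz":0,"wx":0,"wy":0,"wz":0},
  {"jaw":0.45,"dx":-10,"dy":0,"dz":0,"wx":0,"wy":0,"wz":0},
  {"jaw":0.45,"dx":-25,"dy":0,"dz":0,"wx":0,"wy":0,"wz":0},
  {"jaw":0.45,"dx":-35,"dy":0,"dz":0,"wx":0,"wy":0,"wz":0},
  {"jaw":0.45,"dx":-35,"dy":0,"dz":0,"wx":0,"wy":0,"wz":0},
  {"jaw":0.45,"dx":-15,"dy":20,"dz":-15,"wx":0,"wy":0,"wz":0},
  {"jaw":0.45,"dx":0,"dy":35,"dz":-15,"wx":0,"wy":0,"wz":0},
  {"jaw":0.45,"dx":0,"dy":35,"dz":-15,"wx":0,"wy":0,"wz":0},
])

```text
clock: 18.05
tcp_pos: [0.5293, 0.1823, 0.2191]
tool_rot: [7.7, 89.6, 7.1]
force: [0.6, 0.1, -0.2]
gripper_width: 0.0398
```

Emit:
arm_command([
  {"jaw":0.45,"dx":0,"dy":35,"dz":-15,"wx":0,"wy":0,"wz":0},
  {"jaw":0.45,"dx":0,"dy":35,"dz":-15,"wx":0,"wy":0,"wz":0},
  {"jaw":0.45,"dx":0,"dy":35,"dz":-15,"wx":0,"wy":0,"wz":0},
  {"jaw":0.45,"dx":0,"dy":35,"dz":-15,"wx":0,"wy":0,"wz":0},
  {"jaw":0.45,"dx":0,"dy":35,"dz":-5,"wx":0,"wy":0,"wz":0},
  {"jaw":0.45,"dx":0,"dy":20,"dz":0,"wx":0,"wy":0,"wz":0},
  {"jaw":0.45,"dx":0,"dy":0,"dz":0,"wx":0,"wy":0,"wz":0},
])

```text
clock: 18.63
tcp_pos: [0.4642, 0.3815, 0.2171]
tool_rot: [39.2, 89.8, 39.0]
force: [1.4, 0.3, -0.4]
gripper_width: 0.0396
```

```bash
python3 -c "
from h import *
np.set_printoptions(precision=4,suppress=True)
print(tool()[2]['force'])
S,T=Cam('scene'),Cam('top')
o=np.zeros((600,800,3),np.uint8)
a=cv2.resize(S.im[215:345,290:430],None,fx=4,fy=4,interpolation=2);b=cv2.resize(T.im[125:215,250:350],None,fx=2.3,fy=2.3,interpolation=2)
for C,i,f,u0,v0 in((S,a,4,290,215),(T,b,2.3,250,125)):
  for sx in(-1,1):
    for sy in(-1,1):
      u=(C.px([.573+sx*.034,.0925+sy*.099,.081])-[u0,v0]+.5)*f-.5;cv2.circle(i,tuple(np.round(u).astype(int)),1,(255,0,0),-1)
  m=np.zeros(C.g.shape,np.uint8);u=C.px([.573,.0925,.117]).round().astype(int);m[u[1]-19:u[1]+20,u[0]-19:u[0]+20]=(C.g<70)[u[1]-19:u[1]+20,u[0]-19:u[0]+20]
  k,l,st,ce=cv2.connectedComponentsWithStats(m);j=l[u[1],u[0]];print('grip',C.at(ce[j],.117),st[j])
  V,U=np.where(l==j);P=np.array([C.at(x,.121) for x in zip(U,V)])[:,:2];w,E=np.linalg.eigh(np.cov(P.T));print('dir',np.degrees(np.arctan2(E[1,1],E[0,1]))%180)
o[:a.shape[0],:560]=a;o[:b.shape[0],565:795]=b
cv2.imwrite('pics/n5.png',o[:,:,::-1])"
```

```text
[ 1.4447  0.2511 -0.4265]
grip [0.5737 0.0906 0.117 ] [351 255  36  23 245]
dir 90.09727884028793
grip [0.5738 0.0924 0.117 ] [281 159  36   8 208]
dir 89.81353952188947
```

View pics/n5.png

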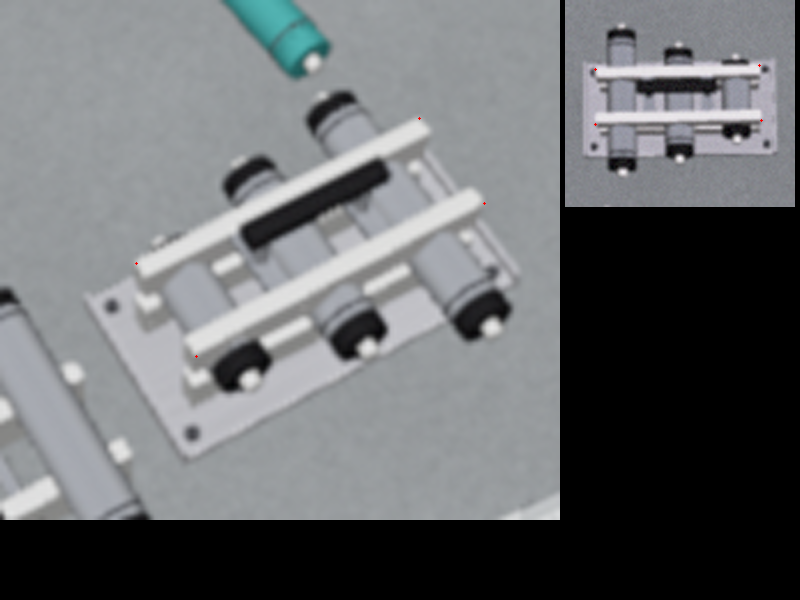

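The hold-down sits over all three columns. Its bearer-top corners land within about 1 px of the fully-down prediction in both views (e.g. scene crop (137,264) and (485,204)), its grip is at (0.574, 0.092), and it's square to within 0.3°. Handing in.

```bash
python3 -c "
from bench import ctrl
ctrl.hand_in();print(ctrl.sense()['clock'])"
```

```text
the job is handed in; nothing more can be done
the job is handed in; nothing more can be done
```

The job is done and handed in at about 19 s, well inside the 64 s limit; no verdict was reported. The carrier already held a long and a mid, so I took the outer short from the stand and laid it in the empty V. I then turned the hold-down about 90° and set it over the row.

- **Short column:** it is centred in its V to about 0.5 mm in both views, measured before the hold-down went on.
- **Hold-down:** first contact came at the expected seated height, with vertical force rising to about 6 N. In the last pictures its corners match the fully-down prediction to about 1 px, and it is square to within about 0.3°. The top view puts its centre within 1 mm of the carrier's. The scene view reads 2 mm low in y, which is within the calibration error.
- **Disagreements:** the two cameras differed by a steady 2 to 3 mm in x, so I placed the column by relative offsets. My first two-camera match of the carrier's screw dots paired the wrong dots, so I dropped it. I used the average of the dot centres from each view instead.
- **Other objects:** I saw nothing else moved in the close-ups, but did not check the whole bench again at the end.

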